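# Peg and dress a sloping display stand

## Robot

A 6-joint arm with a two-finger parallel gripper is mounted at the origin on a cart in front of the work surface, level with it; the furniture and walls round the work are solid. World frame = base frame: x ahead of the robot, y to its left, z up, the work surface at z = 0. Lengths are in mm, angles in rad, forces in N, time in s.
With the tool pointing down it reaches from about 350 to 975 mm from the base axis. Payload 17.4 kg.
Tool frame: the origin (TCP) lies midway between the tips of the shut fingers; the grasp point (between the pads) lies 19 mm behind it (bot.grasp_offset is the distance from the TCP to the grasp point, in mm); y points along the fingers, x is the direction in which the jaws open and shut, and the axes are right-handed (so a half turn about y gives the same grasp; the last joint's range is limited). The gripper opens to 85 mm and grips with 20 to 120 N. Pads are 22 mm wide; open, the fingers measure 114 mm over their backs; the gripper's body (76 mm by 85 mm) begins 54 mm behind the grasp point. The pads swing forward as they close: fully open they stand 13 mm farther back than shut.
Start: joints at [-1.271, 0.116, 1.442, -0, 1.584, -0.038], TCP at [223.694, -636.862, 231.303] pointing down, gripper open.
Joint ranges: [-2.83, 2.83], [-0.83, 2.19], [0.07, 2.5], [-1.14, 4.28], [0.01, 3], [-2.97, 2.97]. Speed limits (rad/s): [1.89, 1.89, 2.22, 3.14, 3.14, 3.14].

## Interface

Orientations are given as a rotation vector (axis times angle).
In Python, from bench import bot, imaging gives the robot as it stands.
- The arm moves only by the tool jog_arm, never from a script. Its argument "plan" is a list that holds one entry, the list of rows, each a list of 6 numbers: the shift along the tool's x, y, z in m, then the turn, a rotation vector about the tool's x, y, z in degrees. In form: [[[x, y, z, ax, ay, az], ...]]. A call has 1 to 12 rows; each row is the pose to reach, as a shift and turn from the pose measured when the call began, along the tool's axes at that moment; what a row does not reach only later rows make up. A row lasts 1/8 s, in which the tool goes at most 62.5 mm and 10.7 degrees, less where a joint would pass 70% of its speed; a pose out of reach is approached as far as the arm can. A call with a gripper value outside its range is refused whole. "hand" is the opening, from 0 (shut) to 1 (fully open), set as the call begins (left out, the last holds). The fingers move at their own pace and stop on an object; "squeeze" is the grip in N (left out, the last holds). Time passes only in rows, so rows that repeat a pose let the fingers close. It gives the time, the measured TCP pose, the force and the opening at its end, in the units of the state.
- bot.get_state(): the state, without advancing time (a new reading comes with each control period).
- imaging.read_camera(name): name is "scene" or "top" or "wrist"; returns a dict with "color" (384x512x3 uint8, red, green, blue), "fx", "fy", "cx", "cy" (pixels), "rvec" (rotation vector, rad) and "tvec" (3), from world to camera coordinates, as OpenCV has them. Camera axes: x right, y down, z forward; pixel columns grow to the right and rows downward; lengths in mm; the calibration is good to about 2 mm. The wrist camera is an equidistant fisheye: a pixel r from the principal point sees the ray r / f radians off the axis. A picture is of the moment at which its call begins. There is no depth.
- bot.hand_in(): hands the job in, once; it reports no verdict.
The state is a dict: "t": time; "joint_pos": joint angles; "qvel": joint speeds; "effort": joint torques, N m; "ee_pos": TCP position; "eef_rot": TCP orientation; "ft_force": force on the tool from outside, world axes, zero at the start; "wrist_torque": the same for the moment, N m; "gripper_width": finger opening in mm.
Only numpy, scipy, OpenCV 4.12 (cv2) and the standard library are available. Lean on these libraries where they do the work, as an engineer would, in place of code of your own. Each camera call takes 0.05 s, during which the arm holds its last target. There are 200 camera calls.

## Task

Fit the two stop pegs to the sloping display stand: first the red-headed peg in the red-ringed opening marked with one dot, then the blue-headed peg in the blue-ringed opening marked with two dots, each pushed fully home. The socket behind each opening is hidden and not centred in it, so feel about with the foot of the peg, square to the slope, until it drops in. Then lay the teal chocolate bar flat on the slope, lengthwise along the upper side of both pegs and no more than a finger's width from them, let go, and leave the other goods on the counter where they stand.

Things in the scene. Friction and masses are not known exactly. Their poses are not given: they have to be found in the camera images.
- face: white sloping face of the stand: fixed panel, 140 mm up the slope x 220 mm wide, tilted 30 degrees towards the staff side; solid box and foot below. Origin: centre of its surface, 101 mm above the counter (front edge 66, top edge 136 mm). x axis: straight up the slope; y: level, across, to the left as seen facing it; z: square out of the face. The stand's place and heading vary.
- opening_1 (a point): centre of the red-ringed opening (one red dot beside it) at face level; axes as the face's; 35 mm down the slope and 65 mm left (+y) of the face's middle. A round dark well 36 mm across, 24 mm deep, square to the face; in its flat floor a blind socket 18.4 mm across, 28 mm deep, 1.5 mm chamfer. The socket is off-centre by up to 5.5 mm along face x and up to 5.5 mm along y, unknown beforehand.
- opening_2 (a point): centre of the blue-ringed opening (two blue dots beside it), 35 mm down the slope and 65 mm right (-y) of the face's middle; made as the red-ringed one, with its own unknown socket offset (up to 5.5 mm in x and in y). A peg fully home in either has its foot 52 mm below the face (24 mm well + 28 mm socket).
- peg_red: wooden stop peg, 122 mm long, red square head. Origin: centre of its foot; z axis from foot to head. Round shaft 16 mm across up to 77 mm (foot tapered: 12 mm across at the end, 16 at 4 mm); above it the head, 26 x 26 mm, flat sides along the peg's x and y axes, to be grasped. 45 to 80 g. Starts upright in either hole of the rack, its foot 10 mm above the counter.
- peg_blue: wooden stop peg, 122 mm long, blue square head. Origin: centre of its foot; z axis from foot to head. Round shaft 16 mm across up to 77 mm (foot tapered: 12 mm across at the end, 16 at 4 mm); above it the head, 26 x 26 mm, flat sides along the peg's x and y axes, to be grasped. 45 to 80 g. Starts upright in either hole of the rack, its foot 10 mm above the counter.
- peg_red_mid (a point): point on the axis of the red-headed peg 52 mm above its foot: level with the face when the peg is home
- peg_blue_mid (a point): point on the axis of the blue-headed peg 52 mm above its foot: level with the face when the peg is home
- peg_rack: fixed dark wooden block, 150 x 60 x 40 mm high, with two upright holes 18.5 mm across and 30 mm deep, 45 mm either side of its middle along its own x axis. Origin: centre of its underside, on the counter; z up.
- choc_bar: teal and yellow wrapped chocolate bar, stiff, 66 mm (x) x 168 mm (y) x 12 mm thick (z), about 70 g, lying flat on the counter. Origin: centre of its underside; y axis along it, z up. Can be grasped across its 66 mm width at the middle.
- hat_box: bystander, does not move: big purple round box standing on edge on an easel between the rack and the stand, about 200 mm wide and 220 mm high, 140 mm deep; origin under its centre. Pass over or round it.
- gift_hamper: bystander, does not move: wicker basket about 150 mm across, full of sweet cones that rise to about 250 mm, behind the stand; origin under its centre
- bell: bystander: white counter bell, 80 mm across, 58 mm high; origin under its centre
- jam_jar_1: bystander: jam jar with a purple lid, 62 mm across, 82 mm high; origin under its centre
- gift_box_4: bystander: green gift box with a yellow ribbon, 72 x 114 x 49 mm; origin under its centre
- bar_crate: bystander: small slatted crate of bars, 106 x 150 x 57 mm; origin under its centre
- honey_jar: bystander: honey jar with a yellow lid, 54 mm across, 75 mm high; origin under its centre
- tin: bystander: dark green round tin, 69 mm across, 42 mm high; origin under its centre
Not all that is in view belongs to the job. Of the things like the peg_blue, leave any that is orange; of the rest the smaller one is meant.

How it is judged:
By the outcome, as a careful person would: the job done as asked, in the order asked, and still so for the second after the job is handed in, with the robot touching nothing.
It also fails if it takes over 72 s, if anything falls off the work surface, if the arm or the gripper's body presses on something with over 40 N, if the wrist force passes 120 N, or if a joint passes its speed limit or range.

## Working session

There is one attempt and no reset: what is moved stays moved. The work goes in short steps, Python scripts to look and compute and a tool call to move; the robot and the scene stay as the last step left them, time stands still between calls to the robot, and variables do not carry over. Pictures are saved under pics/ and viewed, about 8 in all and at most 12, crops included, and the job is handed in when it is done.

Besides the shell and the picture viewer there is one more tool, called in YAML: its name, and indented under it one key for each argument. jog_arm: Moves the arm, as the interface text tells. Its arguments: {"type":"object","properties":{"plan":{"type":"array"},"hand":{"type":"number"},"squeeze":{"type":"number"}},"required":["plan"]}

```bash
ls; mkdir -p pics; python3 - <<'E'
from bench import bot, imaging
import cv2,numpy as np
s=bot.get_state();print(s)
ims=[]
for n in("scene","top","wrist"):
    d=imaging.read_camera(n);print(n,[d[k] for k in("fx","fy","cx","cy","rvec","tvec")])
    cv2.imwrite(f"pics/{n}0.png",d["color"][:,:,::-1])
    np.save(f"pics/{n}0.npy",d,allow_pickle=True)
E
```

```text
pics
{'t': 0.0, 'joint_pos': array([-1.27081923e+00,  1.16471965e-01,  1.44231204e+00, -1.30614798e-05,
        1.58398758e+00, -3.78152548e-02]), 'qvel': array([-4.75291647e-04,  1.05579354e-03, -3.48598167e-04, -2.24197076e-03,
       -9.69795571e-05,  3.17219931e-05]), 'effort': array([ 8.91077289e-04, -7.31989574e+01, -6.32491279e+01, -7.54718997e-06,
        6.20743667e-03,  3.79286831e-06]), 'ee_pos': array([ 223.61590815, -636.66598037,  230.5425788 ]), 'eef_rot': array([-1.34955324,  0.9575445 , -0.95598341]), 'ft_force': array([ 0.34478955, -0.186837  , -0.26558302]), 'wrist_torque': array([-0.04433342,  0.00313107,  0.00160512]), 'gripper_width': 85.57386964801209}
scene [441.05210736673297, 441.05210736673297, 255.3145384144957, 191.26292496682365, array([ 1.02286849, -2.24727939,  1.1872459 ]), array([284.48751705, 316.76242096, 998.62207154])]
top [426.7420898585013, 426.7420898585013, 251.44943227340514, 189.32690232701688, array([ 1.586882  , -2.37239585,  0.53028401]), array([ 126.60221595,  520.5289597 , 1251.75175424])]
wrist [297.3186396354542, 297.3186396354542, 252.89556815880013, 190.57530499409438, array([-2.34905361,  1.66174587,  0.26192042]), array([-674.81515471,  -39.86536557,  380.51516985])]
```

View pics/scene0.png

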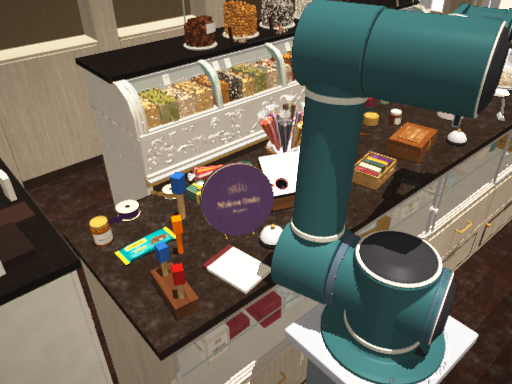

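View pics/top0.png

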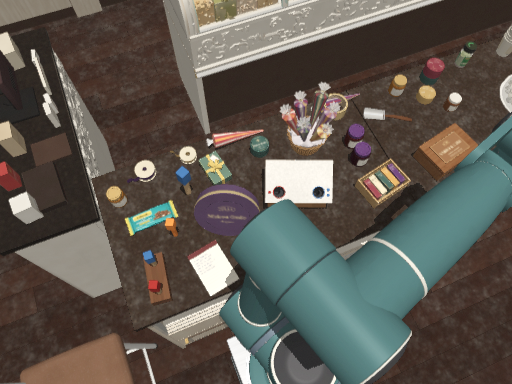

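```bash
cat > h.py <<'E'
import numpy as np, cv2
from scipy.spatial.transform import Rotation as R
def load(n): return np.load(f"pics/{n}.npy",allow_pickle=True).item()
def ray(d,u,v):
    a=np.array([(u-d["cx"])/d["fx"],(v-d["cy"])/d["fy"]])
    if d.get("fish"):
        r=np.hypot(*a); c=np.r_[a/max(r,1e-9)*np.sin(r),np.cos(r)]
    else: c=np.r_[a,1.]
    M=R.from_rotvec(d["rvec"]).as_matrix()
    return -M.T@d["tvec"], M.T@c
def onz(d,u,v,z):
    o,r=ray(d,u,v); return o+r*(z-o[2])/r[2]
def proj(d,p):
    M=R.from_rotvec(d["rvec"]).as_matrix(); c=M@np.asarray(p,float)+d["tvec"]
    if d.get("fish"):
        t=np.arctan2(np.hypot(*c[:2]),c[2]); a=c[:2]/max(np.hypot(*c[:2]),1e-9)*t
    else: a=c[:2]/c[2]
    return a*[d["fx"],d["fy"]]+[d["cx"],d["cy"]]
def snap(n,tag):
    from bench import imaging
    d=imaging.read_camera(n); d["fish"]=n=="wrist"
    np.save(f"pics/{tag}.npy",d,allow_pickle=True); cv2.imwrite(f"pics/{tag}.png",d["color"][:,:,::-1]); return d
def tri(*dn):
    A=np.zeros((3,3));b=np.zeros(3)
    for d,u,v in dn:
        o,r=ray(d,u,v);r=r/np.linalg.norm(r);P=np.eye(3)-np.outer(r,r);A+=P;b+=P@o
    return np.linalg.solve(A,b)
E
python3 - <<'E'
from h import *
t=load("top0");im=t["color"][:,:,::-1]
a=cv2.resize(im[145:225,255:345],None,fx=4.4,fy=4.4,interpolation=cv2.INTER_CUBIC)
b=cv2.resize(im[150:310,95:255],(400,400),interpolation=cv2.INTER_CUBIC)
s=load("scene0")["color"][:,:,::-1]
c=cv2.resize(s[160:320,90:290],(500,400),interpolation=cv2.INTER_CUBIC)[:, :396]
w=load("wrist0")["color"][:,:,::-1]; w=cv2.resize(w,(264,198))
o=np.zeros((600,800,3),np.uint8)
o[:352,:396]=a[:352,:396];o[:400,400:]=b; c=cv2.resize(c,(245,248)); o[352:600,:245]=c; o[402:600,400:664]=w
cv2.imwrite("pics/m1.png",o)
for p in[(250,0),(500,0),(500,-100),(500,-700)]:print(p,proj(t,[*p,0]),proj(s0:=load("scene0"),[*p,0]))
for n,u,v,z in[("rackred",154,286,130),("rackblue",149,257,130),("open1",279,191,84),("open2",318,191,84),("bar",151,217,12)]:print(n,onz(t,u,v,z))
E
```

```text
(250, 0) [261.24374898 287.73097259] [301.5830282  272.15696334]
(500, 0) [232.37436818 219.33287783] [241.27409686 227.32518738]
(500, -100) [259.5351041  208.93057744] [266.2490581  213.92687672]
(500, -700) [410.44039701 151.13530299] [382.79516797 151.40341691]
rackred [347.3076333  295.44653202 130.        ]
rackblue [434.82579667 284.04750919 130.        ]
open1 [ 502.94049673 -168.66833573   84.        ]
open2 [ 454.18210233 -287.01563897   84.        ]
bar [607.74221779 251.38536114  12.        ]
```

View pics/m1.png

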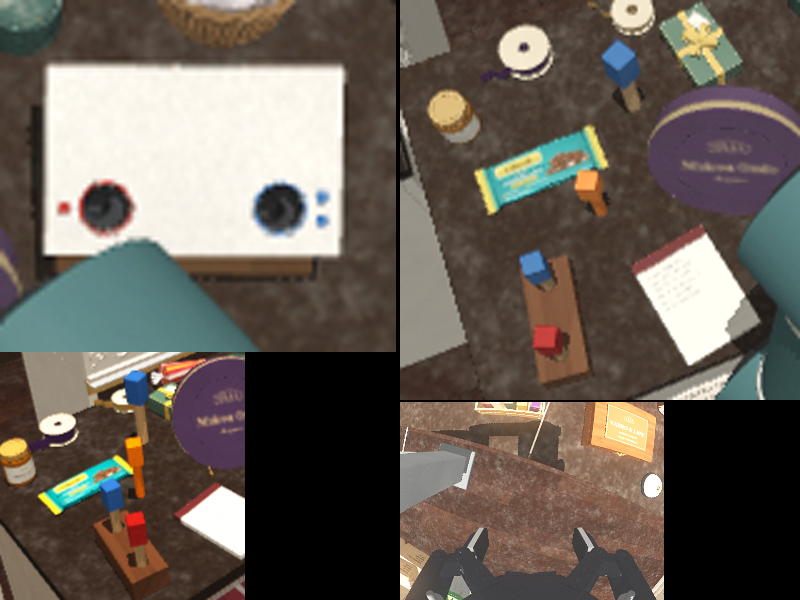

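```bash
python3 - <<'E'
from h import *
t=load("top0");s=load("scene0")
def mask(d,f,box):
    h=cv2.cvtColor(d["color"],cv2.COLOR_RGB2HSV).astype(int);H,S,V=h[...,0],h[...,1],h[...,2]
    m=f(H,S,V).astype(np.uint8);k=np.zeros_like(m);x0,y0,x1,y1=box;k[y0:y1,x0:x1]=1;m*=k
    n,l,st,c=cv2.connectedComponentsWithStats(m)
    i=1+np.argmax(st[1:,4]);return (l==i).astype(np.uint8),c[i],st[i,4]
red=lambda H,S,V:((H<5)|(H>172))&(S>150)&(V>80)
blue=lambda H,S,V:(abs(H-107)<10)&(S>120)&(V>60)
for n,f,bt,bs in[("red",red,(140,270,170,300),(160,255,200,295)),("blue",blue,(135,240,170,270),(150,235,175,270)),("bigblue",blue,(170,160,200,190),(165,165,195,197))]:
    mt,ct,a=mask(t,f,bt);ms,cs,b=mask(s,f,bs);print(n,ct,a,cs,b,tri((t,*ct),(s,*cs)))
w=lambda H,S,V:(S<40)&(V>170)
m,c,a=mask(t,w,(255,150,345,215))
# openings: dark holes in white
cs,hi=cv2.findContours(m,cv2.RETR_CCOMP,cv2.CHAIN_APPROX_NONE)
O=[]
for q,hh in zip(cs,hi[0]):
    if hh[3]>=0 and cv2.contourArea(q)>40:
        e=cv2.fitEllipse(q);print("hole",e,onz(t,*e[0],83.5)); O.append(onz(t,*e[0],83.5))
big=max(cs,key=cv2.contourArea);r=cv2.approxPolyDP(cv2.convexHull(big),5,True)[:,0]
for p in r:print("corner",p,onz(t,*p,136 if p[1]<185 else 66))
tl=lambda H,S,V:((abs(H-88)<9)&(S>110)&(V>90))|((abs(H-27)<7)&(S>120)&(V>110))
m,c,a=mask(t,tl,(118,195,182,238));print("bar",c,a)
q=cv2.findContours(m,cv2.RETR_EXTERNAL,cv2.CHAIN_APPROX_NONE)[0];q=max(q,key=len)[:,0]
P=np.array([onz(t,*p,10)[:2] for p in q],np.float32);print(cv2.minAreaRect(P),onz(t,*c,12))
E
```

```text
red [153.72 285.6 ] 125 [178.068 273.468] 250 [354.42711768 298.66307099 112.20645365]
blue [148.59223301 256.48543689] 103 [161.91286307 251.65975104] 241 [444.1652256  287.4628358  111.02574476]
bigblue [182.8956044  175.06593407] 182 [177.94076655 182.69337979] 287 [655.07048393 105.77383975 128.70104171]
hole ((318.22943115234375, 192.0710906982422), (13.107736587524414, 13.372248649597168), 171.8760986328125) [ 450.59808644 -286.16471668   83.5       ]
hole ((278.63494873046875, 191.9272003173828), (13.663661003112793, 13.998079299926758), 156.81407165527344) [ 500.53678603 -166.31911096   83.5       ]
corner [332 160] [ 518.05642296 -360.92594732  136.        ]
corner [331 202] [ 408.55502022 -314.99610456   66.        ]
corner [265 202] [ 491.26589466 -114.3051255    66.        ]
corner [266 160] [ 599.90355364 -162.07075238  136.        ]
bar [152.68292683 216.5       ] 328
((608.999267578125, 251.23873901367188), (63.457210540771484, 141.02955627441406), 1.4953556060791016) [607.31919799 245.62652393  12.        ]
```

```bash
cat >> h.py <<'E'
from scipy.spatial.transform import Slerp
def st():
    from bench import bot
    s=bot.get_state(); return s,np.array(s["ee_pos"]),R.from_rotvec(s["eef_rot"])
def tool(d,x):
    d=np.array(d,float);d/=np.linalg.norm(d);x=np.array(x,float);x-=d*(d@x);x/=np.linalg.norm(x)
    return R.from_matrix(np.c_[x,d,np.cross(x,d)])
def near(Rt,R0):
    F=Rt*R.from_rotvec([0,np.pi,0]); return Rt if (R0.inv()*Rt).magnitude()<=(R0.inv()*F).magnitude() else F
def rows(P,Rs,p0,R0):
    "rows (rel. to p0,R0) for a list of poses"
    out=[]
    for p,r in zip(P,Rs):
        a=R0.inv().apply(np.array(p)-p0)/1000; b=(R0.inv()*r).as_rotvec(degrees=True)
        out.append([round(float(v),4) for v in a]+[round(float(v),1) for v in b])
    return out
def line(wps,p0,R0,step=60,ang=9.5):
    "straight segments through wps [(p,R)...] cut to the per-row limits"
    P=[];Q=[];a,A=np.array(p0),R0
    for b,B in wps:
        b=np.array(b,float);n=max(1,int(np.ceil(max(np.linalg.norm(b-a)/step,np.degrees((A.inv()*B).magnitude())/ang))))
        S=Slerp([0,1],R.concatenate([A,B]))
        for i in range(1,n+1):P.append(a+(b-a)*i/n);Q.append(S(i/n))
        a,A=b,B
    r=rows(P,Q,p0,R0)
    for k in range(0,len(r),12):print("CALL",[r[k:k+12]] if k==0 else ("later:",np.round(P[min(k+11,len(P)-1)])))
    return P,Q
E
python3 - <<'E'
from h import *
s,p,Rt=st();print(np.round(Rt.as_matrix(),3))
d=load("wrist0");M=R.from_rotvec(d["rvec"]).as_matrix();c=-M.T@d["tvec"]
print("cam in tool",Rt.inv().apply(c-p),"axes in tool",np.round(Rt.as_matrix().T@M.T,3))
P=[];Q=[]
a0=np.arctan2(p[1],p[0]);a=a0;r=np.hypot(*p[:2]);z=p[2]
rr=np.linspace(r,430,4)[1:].tolist()+[430]*9
zz=np.linspace(z,340,5)[1:].tolist()+[340]*8
for i in range(12):
    a+=np.radians([4,5,7][i] if i<3 else 7.8)
    P.append([rr[i]*np.cos(a),rr[i]*np.sin(a),zz[i]]);Q.append(R.from_rotvec([0,0,a-a0])*Rt)
print(np.degrees(a),rows(P,Q,p,Rt));pp=np.array([p]+P);print(np.linalg.norm(np.diff(pp,axis=0),axis=1).round())
E
```

```text
[[ 0.331 -0.     0.943]
 [-0.943  0.001  0.331]
 [-0.001 -1.     0.   ]]
cam in tool [   0.2826095  -142.72544401   79.25663692] axes in tool [[ 1.     0.002 -0.   ]
 [ 0.001 -0.306  0.952]
 [ 0.001 -0.952 -0.306]]
15.555466355719561 [[-0.0831, -0.0272, 0.0414, -0.0, -4.0, 0.0], [-0.1696, -0.0545, 0.08, -0.0, -9.0, 0.0], [-0.2616, -0.0817, 0.1185, -0.0, -16.0, 0.0], [-0.2815, -0.109, 0.1735, -0.0, -23.8, 0.0], [-0.3087, -0.109, 0.2253, -0.0, -31.6, 0.0], [-0.3427, -0.1089, 0.2729, -0.0, -39.4, 0.0], [-0.3828, -0.1089, 0.3155, -0.0, -47.2, 0.0], [-0.4283, -0.1089, 0.3522, -0.0, -55.0, 0.0], [-0.4784, -0.1088, 0.3825, -0.1, -62.8, 0.0], [-0.5321, -0.1088, 0.4056, -0.1, -70.6, 0.0], [-0.5885, -0.1087, 0.4212, -0.1, -78.4, 0.0], [-0.6465, -0.1087, 0.4291, -0.1, -86.2, 0.0]]
[ 97.  99. 103.  65.  58.  58.  58.  58.  58.  58.  58.  58.]
```

jog_arm:
  plan:
    - [[-0.05,-0.018,0.026,0,-3,0],[-0.1,-0.036,0.05,0,-7,0],[-0.15,-0.054,0.075,0,-11,0],[-0.2,-0.08,0.11,0,-18,0],[-0.245,-0.109,0.145,0,-25,0],[-0.29,-0.109,0.19,0,-32,0],[-0.33,-0.109,0.235,0,-40,0],[-0.37,-0.109,0.285,0,-47,0],[-0.41,-0.109,0.33,0,-55,0],[-0.46,-0.109,0.365,0,-62.8,0],[-0.51,-0.109,0.395,0,-70.6,0],[-0.57,-0.109,0.415,0,-78.4,0]]

```text
t: 1.65
ee_pos: [426.4, 39.7, 339.9]
eef_rot: [-1.567, -0.109, 0.11]
ft_force: [-0.1, 0.0, -0.9]
gripper_width: 85.4
```

```bash
python3 - <<'E'
from h import *
s,p,Rt=st();print(p,np.round(Rt.as_matrix(),2).tolist(),s["t"],s["joint_pos"].round(2))
# look pose: camera sits at tool z +79; put rack in view
line([((430,200,320),R.from_rotvec([0,0,.3])*Rt),((430,255,320),tool([0,0,-1],[0.85,.5,0]))],p,Rt)
E
```

```text
[426.35823363  39.73643162 339.87350385] [[0.99, -0.0, -0.14], [0.14, 0.0, 0.99], [-0.0, -1.0, 0.0]] 1.65 [ 0.03 -0.43  1.75  0.    1.82 -0.11]
CALL [[[0.0086, 0.0067, 0.0527, -0.0, -5.7, 0.0], [0.0173, 0.0133, 0.1055, -0.0, -11.5, 0.0], [0.0259, 0.02, 0.1582, -0.0, -17.2, 0.0], [0.0336, 0.02, 0.2126, -0.1, -22.5, -0.0]]]
```

jog_arm:
  plan:
    - [[0.009,0.007,0.053,0,-5.7,0],[0.017,0.013,0.106,0,-11.5,0],[0.026,0.02,0.158,0,-17.2,0],[0.034,0.02,0.213,0,-22.5,0],[0.034,0.02,0.213,0,-22.5,0]]

```text
t: 2.28
ee_pos: [429.7, 258.2, 319.1]
eef_rot: [-1.528, -0.419, 0.423]
ft_force: [0.0, -0.4, -0.0]
gripper_width: 85.5
```

```bash
python3 - <<'E'
from h import *
d=snap("wrist","w1");s,p,Rt=st();print(p,proj(d,[354,298,132]),proj(d,[444,287,132]),proj(d,[608,250,12]))
cv2.imwrite("pics/w1b.png",cv2.resize(d["color"][:,:,::-1],(800,600),interpolation=cv2.INTER_CUBIC))
E
```

```text
[429.96911509 256.58035475 319.40077752] [211.77665089 103.40222692] [276.22768519 152.45074048] [341.40701684 209.01493943]
```

View pics/w1b.png

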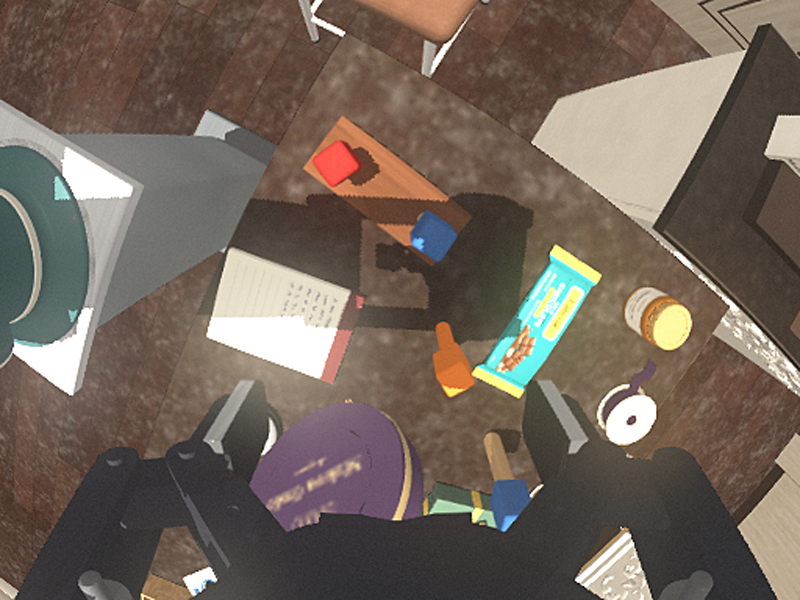

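```bash
python3 - <<'E'
from h import *
d=load("w1");h=cv2.cvtColor(d["color"],cv2.COLOR_RGB2HSV).astype(int);H,S,V=h[...,0],h[...,1],h[...,2]
def comp(m,x0,y0,x1,y1):
    k=np.zeros(m.shape,np.uint8);k[y0:y1,x0:x1]=m[y0:y1,x0:x1]
    n,l,s,c=cv2.connectedComponentsWithStats(k);i=1+np.argmax(s[1:,4])
    q=max(cv2.findContours((l==i).astype(np.uint8),0,1)[0],key=len)[:,0];return q,c[i],s[i,4]
def rect(q,z):
    P=np.array([onz(d,*p,z)[:2] for p in q],np.float32);r=cv2.minAreaRect(P);return r,P
for n,m,b in[("red",((H<6)|(H>172))&(S>150),(190,80,240,130)),("blue",(abs(H-107)<12)&(S>120),(255,130,300,172))]:
    q,c,a=comp(m&(V>40),*b)
    print(n,c,a,rect(q,132)[0])
    print(" poly",[(p.tolist(),onz(d,*p,132)[:2].round().tolist()) for p in cv2.approxPolyDP(q,2,True)[:,0]])
    vv=V[b[1]:b[3],b[0]:b[2]];top=m&(V>(185 if n=="red" else 145));
    t=load("top0"); 
    ct={"red":(153.72,285.6),"blue":(148.59,256.49)}[n]; print(" tri",tri((d,*c),(t,*ct)))
m=((abs(H-88)<9)&(S>110)&(V>90))|((abs(H-28)<7)&(S>120)&(V>110))
q,c,a=comp(m.astype(np.uint8),295,150,390,260);r,_=rect(q,12);print("bar",c,a,r,cv2.boxPoints(r).round().tolist())
img=cv2.resize(d["color"][75:175,185:305,::-1],None,fx=5,fy=5,interpolation=cv2.INTER_NEAREST);cv2.imwrite("pics/c1.png",img)
E
```

```text
red [215.53793103 103.86551724] 580 ((357.8633728027344, 299.56658935546875), (28.25304412841797, 26.53999137878418), 66.28721618652344)
 poly [([218, 90], [353.0, 314.0]), ([200, 101], [341.0, 294.0]), ([211, 118], [361.0, 283.0]), ([231, 107], [375.0, 305.0]), ([227, 98], [366.0, 312.0])]
 tri [355.29572869 298.1535982  107.93544014]
blue [276.97449909 151.18397086] 549 ((443.5898742675781, 288.6380310058594), (27.433551788330078, 28.856306076049805), 86.73872375488281)
 poly [([273, 135], [430.0, 302.0]), ([263, 149], [429.0, 283.0]), ([264, 156], [434.0, 276.0]), ([281, 166], [457.0, 276.0]), ([291, 149], [456.0, 299.0])]
 tri [447.17661598 286.65861708 104.6036066 ]
bar [343.18424855 207.97182081] 1384 ((610.0882568359375, 253.24627685546875), (63.95816421508789, 142.61550903320312), 2.181130886077881) [[575.0, 323.0], [581.0, 181.0], [645.0, 183.0], [639.0, 326.0]]
```

View pics/c1.png

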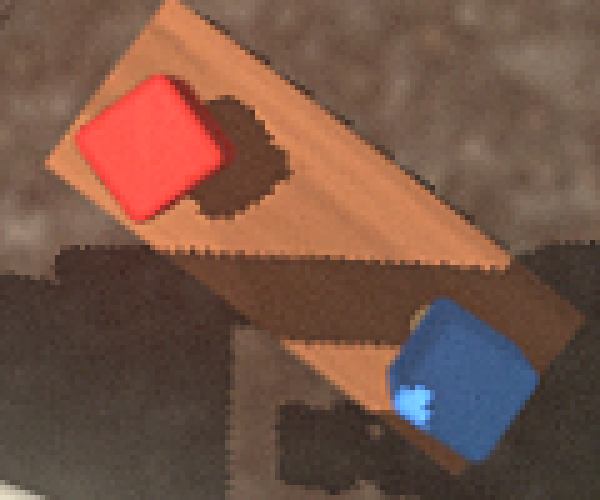

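```bash
python3 - <<'E'
from h import *
d=load("w1")
def f(n,c,z):
    P=np.array([onz(d,*p,z)[:2] for p in c]);e=np.diff(np.r_[P,P[:1]],axis=0)
    print(n,P.mean(0).round(1),np.linalg.norm(e,axis=1).round(),np.degrees(np.arctan2(e[:,1],e[:,0])).round(1))
k=lambda L:[(185+x/5-.4,75+y/5-.4) for x,y in L]
f("red",k([(160,75),(78,140),(138,222),(226,155)]),132)
f("blue",k([(452,303),(393,390),(478,463),(540,378)]),132)
f("bar",[(x/1.5625,y/1.5625) for x,y in[(555,245),(602,272),(521,398),(473,375)]],12)
f("rack",k([(165,0),(45,162),(460,475),(585,320)]),40)
E
```

```text
red [357.2 298.8] [23. 23. 25. 23.] [-112.1  -24.2   67.3  159.3]
blue [444.9 289. ] [24. 26. 24. 26.] [-92.3  -9.8  86.3 171.1]
bar [611.8 254.1] [ 64. 168.  66. 165.] [   5.1  -86.7 -177.3   92.6]
rack [401.5 292.7] [ 57. 151.  58. 150.] [-96.8  -7.   83.5 173.4]
```

```bash
python3 - <<'E'
from h import *
t=load("top0");s=load("scene0")
print("hat front centre",tri((t,228,212),(s,237,200)))
for nm,z in (("base",0),("rim",110)): pass
s_,p,Rt=st()
a=np.radians(66.5);G=near(tool([0,0,-1],[np.cos(a),np.sin(a),0]),Rt)
print(G.as_matrix().round(2).tolist())
line([((357,298.5,200),G),((357,298.5,150),G),((357,298.5,90),G)],p,Rt)
E
```

```text
hat front centre [488.0470063   17.59853838 113.41656926]
[[0.4, 0.0, -0.92], [0.92, -0.0, 0.4], [-0.0, -1.0, -0.0]]
CALL [[[-0.0103, 0.0299, 0.0183, -0.0, -9.0, -0.0], [-0.0206, 0.0598, 0.0366, -0.0, -17.9, -0.0], [-0.0309, 0.0897, 0.0549, -0.1, -26.9, -0.1], [-0.0412, 0.1195, 0.0731, -0.1, -35.9, -0.1], [-0.0411, 0.1695, 0.0731, -0.1, -35.9, -0.1], [-0.041, 0.2295, 0.073, -0.1, -35.9, -0.1]]]
```

jog_arm:
  plan:
    - [[-0.0103,0.03,0.0183,0,-9,0],[-0.0206,0.06,0.0366,0,-18,0],[-0.0309,0.09,0.0549,0,-27,0],[-0.041,0.12,0.073,0,-36,0],[-0.041,0.145,0.073,0,-36,0],[-0.041,0.145,0.073,0,-36,0]]
  hand: 0.65

```text
t: 3.08
ee_pos: [356.9, 297.3, 173.4]
eef_rot: [-1.375, -0.899, 0.906]
ft_force: [-0.9, -0.4, 0.7]
gripper_width: 55.5
```

```bash
python3 - <<'E'
from h import *
s_,p,Rt=st();print(p,s_["gripper_width"],s_["joint_pos"].round(2))
a=np.radians(66.5);G=near(tool([0,0,-1],[np.cos(a),np.sin(a),0]),Rt)
line([((357,298.5,90),G)],p,Rt,30)
E
```

```text
[356.87421296 297.2523004  173.35612742] 55.53690584275612 [ 0.64 -0.34  1.95  0.    1.53 -0.52]
CALL [[[0.0005, 0.0278, 0.0001, -0.1, 0.0, -0.1], [0.0009, 0.0556, 0.0001, -0.1, 0.0, -0.1], [0.0014, 0.0834, 0.0002, -0.2, 0.0, -0.2]]]
```

jog_arm:
  plan:
    - [[0,0.028,0,0,0,0],[0.001,0.056,0,0,0,0],[0.001,0.083,0,0,0,0],[0.001,0.083,0,0,0,0]]

```text
t: 3.58
ee_pos: [357.0, 297.2, 90.1]
eef_rot: [-1.375, -0.897, 0.906]
ft_force: [-0.0, 0.7, 0.6]
gripper_width: 55.4
```

jog_arm:
  plan:
    - [[0,0,0,0,0,0],[0,0,0,0,0,0],[0,0,0,0,0,0],[0,0,0,0,0,0]]
  hand: 0
  squeeze: 70

```text
t: 4.08
ee_pos: [357.8, 297.6, 92.0]
eef_rot: [-1.376, -0.899, 0.904]
ft_force: [-0.9, -1.2, 7.3]
gripper_width: 25.3
```

```bash
cat >> h.py <<'E'
_a=np.radians(-22.5);XH=np.array([np.cos(_a),np.sin(_a),0]);YF=np.array([-np.sin(_a),np.cos(_a),0])
XF=XH*np.cos(np.pi/6)+[0,0,.5];ZF=np.cross(XF,YF);FO=np.array([503.9,-238.,101.])
def F(x,y,z): return FO+XF*x+YF*y+ZF*z
def toF(p): return np.array([XF,YF,ZF])@(np.asarray(p)-FO)
GP=tool(-ZF,YF)   # peg tool pose at the stand
E
python3 - <<'E'
from h import *
s_,p,Rt=st();print(F(-35,65,0),F(-35,-65,0),ZF)
T=near(tool([0,0,-1],YF),Rt);G=near(GP,Rt);H=Slerp([0,1],R.concatenate([T,G]))(.5)
P,Q=line([((357,297,200),Rt),((395,210,320),Rt),((425,100,350),T),((415,0,350),T),((400,-70,335),H),(F(-35,65,200),G),(F(-35,65,115),G)],p,Rt)
print(np.round(P,0).tolist())
E
```

```text
[ 500.77081302 -166.3483553    83.5       ] [ 451.02196681 -286.45269452   83.5       ] [-0.46193977  0.19134172  0.8660254 ]
CALL [[[-0.0005, -0.054, 0.0004, 0.0, 0.0, 0.0], [-0.0011, -0.108, 0.0008, 0.0, 0.0, 0.0], [-0.0227, -0.148, -0.0224, 0.0, 0.0, 0.0], [-0.0443, -0.188, -0.0455, 0.0, 0.0, 0.0], [-0.0659, -0.228, -0.0686, 0.0, 0.0, 0.0], [-0.1104, -0.243, -0.1043, -0.1, -0.5, -0.1], [-0.1549, -0.2579, -0.14, -0.1, -1.0, -0.1], [-0.2027, -0.2579, -0.1554, -0.1, -1.0, -0.1], [-0.2505, -0.2578, -0.1708, -0.1, -1.0, -0.1], [-0.2856, -0.2502, -0.1779, -7.6, -1.0, -0.2], [-0.3206, -0.2427, -0.185, -15.1, -1.0, -0.3], [-0.3455, -0.2035, -0.2006, -22.6, -1.0, -0.3]]]
CALL ('later:', array([ 448., -144.,  183.]))
[[357.0, 297.0, 146.0], [357.0, 297.0, 200.0], [370.0, 268.0, 240.0], [382.0, 239.0, 280.0], [395.0, 210.0, 320.0], [410.0, 155.0, 335.0], [425.0, 100.0, 350.0], [420.0, 50.0, 350.0], [415.0, 0.0, 350.0], [408.0, -35.0, 342.0], [400.0, -70.0, 335.0], [404.0, -99.0, 296.0], [408.0, -128.0, 257.0], [428.0, -136.0, 220.0], [448.0, -144.0, 183.0]]
```

jog_arm:
  plan:
    - [[0,-0.054,0,0,0,0],[0,-0.108,0,0,0,0],[-0.022,-0.148,-0.022,0,0,0],[-0.044,-0.188,-0.045,0,0,0],[-0.066,-0.228,-0.068,0,0,0],[-0.11,-0.243,-0.104,0,0,0],[-0.155,-0.258,-0.14,0,-1,0],[-0.203,-0.258,-0.155,0,-1,0],[-0.25,-0.258,-0.171,0,-1,0],[-0.286,-0.25,-0.178,-7.6,-1,0],[-0.32,-0.243,-0.185,-15,-1,0],[-0.345,-0.22,-0.195,-22,-1,0]]

```text
t: 5.58
ee_pos: [399.0, -97.6, 314.7]
eef_rot: [-1.702, -1.13, 0.764]
ft_force: [-0.1, -0.2, -0.9]
gripper_width: 25.3
```

```bash
python3 - <<'E'
from h import *
s_,p,Rt=st();print(p,s_["gripper_width"],s_["joint_pos"].round(2))
G=near(GP,Rt)
line([(F(-35,65,170),G),(F(-35,65,115),G)],p,Rt)
E
```

```text
[399.00890856 -97.56682692 314.65341216] 25.347141595524334 [-0.26 -0.75  2.02 -0.06  1.49 -1.45]
CALL [[[-0.012, 0.0456, -0.0004, -3.8, 0.0, -0.2], [-0.024, 0.0912, -0.0008, -7.7, 0.0, -0.3], [-0.0237, 0.1457, -0.0081, -7.7, 0.0, -0.3]]]
```

jog_arm:
  plan:
    - [[-0.012,0.045,0,-3.8,0,0],[-0.024,0.091,-0.001,-7.7,0,-0.3],[-0.024,0.14,-0.007,-7.7,0,-0.3],[-0.024,0.14,-0.007,-7.7,0,-0.3],[-0.024,0.14,-0.007,-7.7,0,-0.3]]

```text
t: 6.2
ee_pos: [444.7, -143.3, 190.1]
eef_rot: [-1.811, -1.209, 0.698]
ft_force: [0.6, -0.2, 0.2]
gripper_width: 24.9
```

```bash
python3 - <<'E'
from h import *
d=snap("wrist","w2");s_,p,Rt=st();print(p,toF(p),(Rt.inv()*near(GP,Rt)).as_rotvec(degrees=True).round(2))
f=toF(p);print("open1",proj(d,F(-35,65,0)),"open2",proj(d,F(-35,-65,0)),"foot",proj(d,p+Rt.apply([0,82,0])))
o=cv2.resize(d["color"][:,:,::-1],(800,600),interpolation=cv2.INTER_CUBIC)
for q in [F(-35,65,0),F(-35,-65,0),F(70,110,0),F(70,-110,0),F(-70,110,0),F(-70,-110,0)]:cv2.circle(o,tuple((proj(d,q)*1.5625).astype(int)),2,(0,255,0),-1)
cv2.imwrite("pics/w2b.png",o)
E
```

```text
[ 444.86684864 -143.30571695  190.46631475] [-33.88242348  64.89510097 122.86882813] [ 0.18  0.05 -0.03]
open1 [252.38457955 181.5561631 ] open2 [121.46913937 182.00401766] foot [252.15407189 197.55203896]
```

View pics/w2b.png

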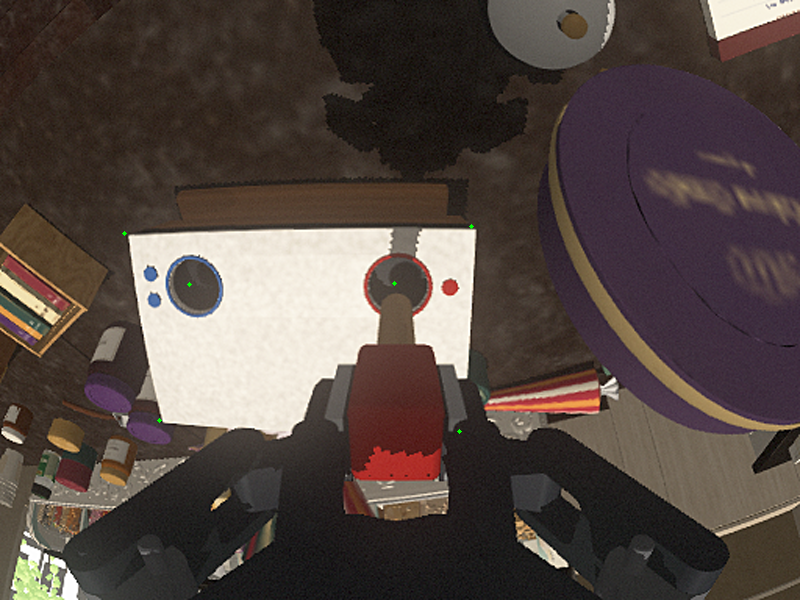

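jog_arm:
  plan:
    - [[0,0.03,0,0,0,0],[0,0.056,0,0,0,0],[0,0.06,0,0,0,0],[0,0.063,0,0,0,0],[0,0.066,0,0,0,0],[0,0.068,0,0,0,0],[0,0.068,0,0,0,0]]

```text
t: 7.12
ee_pos: [476.9, -156.5, 134.2]
eef_rot: [-1.813, -1.212, 0.696]
ft_force: [-15.8, 8.0, 18.2]
gripper_width: 25.5
```

```bash
cat > q.py <<'E'
from h import *
s_,p,Rt=st();f=s_["ft_force"];print("t",s_["t"],"face",toF(p).round(1),"Fface",(np.array([XF,YF,ZF])@f).round(1),"roterr",(Rt.inv()*near(GP,Rt)).as_rotvec(degrees=True).round(2),"M",Rt.inv().apply(s_["wrist_torque"]).round(2))
E
python3 q.py
```

```text
t 7.125 face [-32.1  65.   56.8] Fface [-6.2  1.4 24.6] roterr [ 0.32  0.05 -0.02] M [1.66 0.   0.03]
```

jog_arm:
  plan:
    - [[0,0.0025,-0.0015,0,0,0],[0,0.0025,-0.0026,0,0,0],[0.002,0.0025,-0.002,0,0,0],[0.0035,0.0025,-0.001,0,0,0],[0.0045,0.0025,0.0008,0,0,0],[0.005,0.0025,0.0024,0,0,0]]

```text
t: 7.88
ee_pos: [478.9, -151.8, 132.7]
eef_rot: [-1.816, -1.214, 0.694]
ft_force: [2.0, -1.6, 6.8]
gripper_width: 25.5
```

```bash
python3 q.py
```

```text
t 7.875 face [-32.7  70.   55.5] Fface [ 5.5 -0.7  4.7] roterr [ 0.55  0.05 -0.02] M [-1.1  -0.09  0.32]
```

jog_arm:
  plan:
    - [[0,0.002,0,0,0,0],[0,0.004,0,0,0,0],[0,0.004,0,0,0,0]]

```text
t: 8.25
ee_pos: [481.4, -152.7, 130.1]
eef_rot: [-1.818, -1.215, 0.693]
ft_force: [8.2, -0.8, 2.9]
gripper_width: 25.2
```

```bash
python3 q.py
```

```text
t 8.25 face [-31.8  70.2  51.9] Fface [ 8.2  2.4 -1.4] roterr [0.68 0.05 0.01] M [-1.55  0.01 -0.55]
```

jog_arm:
  plan:
    - [[0,0.003,-0.001,0.4,0,0],[0,0.008,-0.0018,0.7,0,0],[0,0.013,-0.0018,0.7,0,0],[0,0.013,-0.0018,0.7,0,0]]

```text
t: 8.75
ee_pos: [488.9, -155.7, 119.1]
eef_rot: [-1.807, -1.208, 0.699]
ft_force: [6.1, -0.4, -0.4]
gripper_width: 25.2
```

```bash
python3 q.py
```

```text
t 8.75 face [-30.2  70.3  38.3] Fface [ 4.8  2.  -3.2] roterr [-0.07  0.04  0.02] M [-0.87 -0.04 -0.48]
```

jog_arm:
  plan:
    - [[0,0.004,-0.0004,0,0,0],[0,0.008,-0.0004,0,0,0],[0,0.0105,-0.0004,0,0,0],[0,0.0115,-0.0004,0,0,0]]

```text
t: 9.25
ee_pos: [495.2, -158.3, 111.7]
eef_rot: [-1.809, -1.21, 0.698]
ft_force: [-28.4, 11.9, 39.3]
gripper_width: 25.4
```

```bash
python3 q.py
```

```text
t 9.25 face [-28.1  70.3  28.5] Fface [-7.   0.1 49.4] roterr [0.04 0.05 0.02] M [ 2.22  0.02 -0.  ]
```

jog_arm:
  plan:
    - [[0,0,0,0,0,0],[0,0,0,0,0,0],[0,0,0,0,0,0],[0,-0.03,0,0,0,0],[0,-0.09,0,0,0,0],[0,-0.15,0,0,0,0]]
  hand: 0.65

```text
t: 10.0
ee_pos: [424.5, -129.2, 242.3]
eef_rot: [-1.808, -1.209, 0.699]
ft_force: [1.0, 0.2, -0.1]
gripper_width: 55.7
```

```bash
python3 - <<'E'
from h import *
s_,p,Rt=st();print(toF(p),p,s_["gripper_width"],s_["ft_force"].round(1),s_["joint_pos"].round(2))
d=snap("top","t1");i=d["color"][140:230,240:360,::-1]
cv2.imwrite("pics/t1c.png",cv2.resize(i,None,fx=5,fy=5,interpolation=cv2.INTER_CUBIC))
a=np.radians(84);B=near(tool([0,0,-1],[np.cos(a),np.sin(a),0]),Rt);T=near(tool([0,0,-1],YF),Rt)
P,Q=line([((410,-60,300),T),((425,60,320),T),((435,180,300),B),((445.5,288,180),B)],p,Rt);print(len(P))
E
```

```text
[-28.93328286  70.16549782 179.81731838] [ 424.5367929  -129.1800957   242.25972433] 55.7416719358524 [ 1.   0.2 -0.1] [-0.33 -0.79  2.18 -0.03  1.23 -1.51]
CALL [[[0.0146, -0.0175, 0.0014, 7.5, 0.0, -0.0], [0.0292, -0.035, 0.0028, 15.0, 0.0, -0.0], [0.0438, -0.0525, 0.0043, 22.5, 0.0, -0.0], [0.0584, -0.0699, 0.0057, 30.0, 0.0, -0.0], [0.0972, -0.0811, 0.0116, 30.0, 0.0, -0.0], [0.1361, -0.0922, 0.0175, 30.0, 0.0, -0.0], [0.175, -0.1033, 0.0234, 30.0, 0.0, -0.0], [0.2132, -0.1036, 0.0373, 29.9, -5.3, -1.4], [0.2515, -0.1039, 0.0512, 29.9, -10.7, -2.9], [0.2897, -0.1043, 0.0651, 29.8, -16.1, -4.3], [0.3243, -0.0749, 0.0942, 29.8, -16.1, -4.3], [0.3589, -0.0455, 0.1233, 29.8, -16.1, -4.3]]]
CALL ('later:', array([446., 288., 180.]))
13
```

View pics/t1c.png

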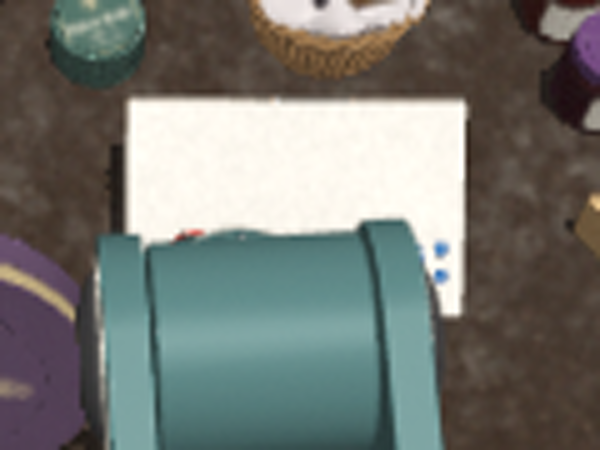

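jog_arm:
  plan:
    - [[0.015,-0.018,0.001,7.5,0,0],[0.029,-0.035,0.003,15,0,0],[0.044,-0.052,0.004,22.5,0,0],[0.06,-0.07,0.006,30,0,0],[0.1,-0.081,0.012,30,0,0],[0.14,-0.092,0.018,30,0,0],[0.18,-0.103,0.024,30,0,0],[0.22,-0.104,0.038,29.9,-5,-1.4],[0.26,-0.104,0.052,29.9,-10.7,-2.9],[0.295,-0.1,0.067,29.8,-16,-4.3],[0.33,-0.07,0.096,29.8,-16,-4.3],[0.36,-0.045,0.123,29.8,-16,-4.3]]

```text
t: 11.55
ee_pos: [441.9, 254.5, 225.7]
eef_rot: [-1.265, -1.135, 1.13]
ft_force: [1.2, -0.3, -0.8]
gripper_width: 55.7
```

```bash
python3 - <<'E'
from h import *
s_,p,Rt=st();print(p,Rt.as_matrix().round(2).tolist())
a=np.radians(84);B=near(tool([0,0,-1],[np.cos(a),np.sin(a),0]),Rt)
line([((445.5,288,160),B),((445.5,288,90),B)],p,Rt,35)
E
```

```text
[441.88447091 254.49553835 225.68300251] [[0.11, 0.01, -0.99], [0.99, -0.0, 0.11], [-0.0, -1.0, -0.01]]
CALL [[[0.0113, 0.0219, 0.0001, 0.1, -0.0, -0.0], [0.0226, 0.0437, 0.0003, 0.3, -0.0, -0.1], [0.0339, 0.0656, 0.0004, 0.4, -0.0, -0.1], [0.0339, 0.1006, 0.0007, 0.4, -0.0, -0.1], [0.034, 0.1356, 0.001, 0.4, -0.0, -0.1]]]
```

jog_arm:
  plan:
    - [[0.011,0.022,0,0,0,0],[0.023,0.042,0,0.2,0,0],[0.034,0.052,0,0.4,0,0],[0.034,0.07,0.0005,0.4,0,0],[0.034,0.1,0.001,0.4,0,0],[0.034,0.135,0.001,0.4,0,0],[0.034,0.135,0.001,0.4,0,0]]

```text
t: 12.42
ee_pos: [444.5, 287.0, 88.4]
eef_rot: [-1.259, -1.127, 1.135]
ft_force: [0.1, -0.3, 0.2]
gripper_width: 55.9
```

jog_arm:
  plan:
    - [[0,0,0,0,0,0],[0,0,0,0,0,0],[0,0,0,0,0,0],[0,0,0,0,0,0]]
  hand: 0
  squeeze: 70

```text
t: 12.92
ee_pos: [445.2, 287.2, 89.9]
eef_rot: [-1.26, -1.129, 1.134]
ft_force: [-0.5, -0.9, 7.5]
gripper_width: 25.3
```

```bash
python3 - <<'E'
from h import *
s_,p,Rt=st();print(p)
T=near(tool([0,0,-1],YF),Rt);G=near(GP,Rt);H=Slerp([0,1],R.concatenate([T,G]))(.5)
P,Q=line([(p+[0,0,110],Rt),((440,200,320),Rt),((425,80,350),T),((405,-70,350),T),((375,-150,335),H),(F(-35,-65,190),G)],p,Rt);print(len(P),np.round(P[9:]))
E
```

```text
[445.15566766 287.2363962   89.85378777]
CALL [[[-0.0002, -0.055, 0.0, 0.0, 0.0, 0.0], [-0.0004, -0.11, 0.0, 0.0, 0.0, 0.0], [-0.0296, -0.1499, -0.0013, 0.0, 0.0, 0.0], [-0.0589, -0.1899, -0.0027, 0.0, 0.0, 0.0], [-0.0881, -0.2298, -0.004, 0.0, 0.0, 0.0], [-0.1285, -0.2397, -0.0033, 0.0, 5.5, -0.1], [-0.1688, -0.2495, -0.0025, 0.0, 11.0, -0.1], [-0.2091, -0.2594, -0.0018, 0.0, 16.4, -0.2], [-0.2596, -0.2592, -0.0004, 0.0, 16.4, -0.2], [-0.31, -0.259, 0.0009, 0.0, 16.4, -0.2], [-0.3604, -0.2589, 0.0023, 0.0, 16.4, -0.2], [-0.4017, -0.2512, 0.0129, -7.4, 16.4, 0.9]]]
CALL ('later:', array([ 363., -250.,  248.]))
16 [[ 412.  -20.  350.]
 [ 405.  -70.  350.]
 [ 390. -110.  342.]
 [ 375. -150.  335.]
 [ 371. -183.  306.]
 [ 367. -217.  277.]
 [ 363. -250.  248.]]
```

jog_arm:
  plan:
    - [[0,-0.055,0,0,0,0],[0,-0.11,0,0,0,0],[-0.03,-0.15,-0.001,0,0,0],[-0.06,-0.19,-0.003,0,0,0],[-0.088,-0.23,-0.004,0,0,0],[-0.13,-0.24,-0.003,0,5.5,0],[-0.17,-0.25,-0.003,0,11,0],[-0.21,-0.26,-0.002,0,16.4,0],[-0.26,-0.26,0,0,16.4,0],[-0.31,-0.26,0.001,0,16.4,0],[-0.36,-0.259,0.002,0,16.4,0],[-0.4,-0.25,0.013,-7.4,16.4,0.9]]

```text
t: 14.42
ee_pos: [390.5, -110.4, 341.2]
eef_rot: [-1.482, -0.988, 0.868]
ft_force: [-0.3, -0.4, -0.3]
gripper_width: 25.3
```

```bash
python3 - <<'E'
from h import *
s_,p,Rt=st();print(p)
G=near(GP,Rt)
P,Q=line([((375,-165,330),Slerp([0,1],R.concatenate([Rt,G]))(.5)),(F(-34,-65,185),G),(F(-34,-65,120),G)],p,Rt);print(len(P))
E
```

```text
[ 390.48176834 -110.37470161  341.19160042]
CALL [[[-0.0282, 0.006, -0.0026, -5.6, -0.0, -0.0], [-0.0564, 0.012, -0.0051, -11.2, -0.0, -0.0], [-0.084, 0.0415, -0.0097, -15.0, -0.0, -0.1], [-0.1117, 0.071, -0.0142, -18.7, -0.0, -0.1], [-0.1394, 0.1005, -0.0188, -22.5, -0.0, -0.1], [-0.1393, 0.1305, -0.0312, -22.5, -0.0, -0.1], [-0.1393, 0.1605, -0.0436, -22.5, -0.0, -0.1]]]
7
```

jog_arm:
  plan:
    - [[-0.028,0.006,-0.003,-5.6,0,0],[-0.056,0.012,-0.005,-11.2,0,0],[-0.084,0.041,-0.01,-15,0,0],[-0.112,0.071,-0.014,-18.7,0,0],[-0.139,0.1,-0.019,-22.5,0,0],[-0.139,0.13,-0.031,-22.5,0,0],[-0.139,0.16,-0.0435,-22.5,0,0],[-0.139,0.16,-0.0435,-22.5,0,0]]

```text
t: 15.42
ee_pos: [396.0, -263.1, 186.6]
eef_rot: [-1.806, -1.207, 0.699]
ft_force: [-0.3, 0.4, -0.2]
gripper_width: 25.1
```

```bash
python3 q.py; python3 - <<'E'
from h import *
d=snap("wrist","w3");o=cv2.resize(d["color"][:,:,::-1],(800,600),interpolation=cv2.INTER_CUBIC)
s_,p,Rt=st()
for q in [F(-35,65,0),F(-35,-65,0),F(-30,70,70),p+Rt.apply([0,80,0])]:cv2.circle(o,tuple((proj(d,q)*1.5625).astype(int)),3,(0,255,0),-1)
cv2.imwrite("pics/w3b.png",o)
E
```

```text
t 15.425 face [-35.2 -64.4 119.2] Fface [-0.4  0.2  0.1] roterr [-0.16 -0.   -0.02] M [ 0.31  0.04 -0.04]
```

View pics/w3b.png

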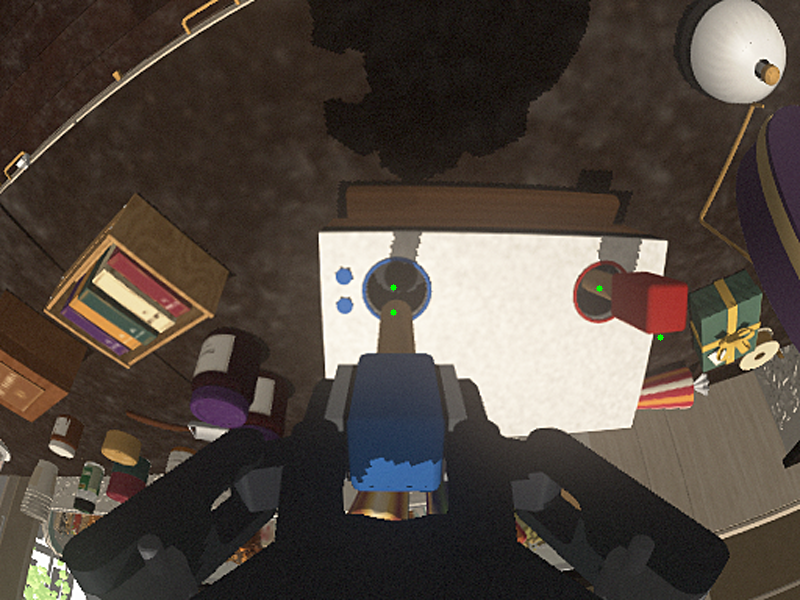

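jog_arm:
  plan:
    - [[0,0.03,0,0,0,0],[0,0.056,0,0,0,0],[0,0.06,0,0,0,0],[0,0.063,0,0,0,0],[0,0.066,0,0,0,0],[0,0.066,0,0,0,0]]

```text
t: 16.23
ee_pos: [426.7, -276.1, 132.4]
eef_rot: [-1.81, -1.208, 0.699]
ft_force: [-0.3, 0.3, 2.4]
gripper_width: 25.1
```

```bash
python3 q.py
```

```text
t 16.225 face [-33.4 -64.8  55.5] Fface [0.8 0.2 2.3] roterr [ 0.05  0.03 -0.08] M [0.02 0.01 0.1 ]
```

jog_arm:
  plan:
    - [[0,0.002,0,0,0,0],[0,0.004,0,0,0,0],[0,0.004,0,0,0,0]]

```text
t: 16.6
ee_pos: [429.4, -277.5, 132.7]
eef_rot: [-1.814, -1.21, 0.698]
ft_force: [-19.1, 11.8, 29.4]
gripper_width: 25.4
```

```bash
python3 q.py
```

```text
t 16.6 face [-30.7 -65.   54.4] Fface [-4.4  3.6 36.6] roterr [ 0.29  0.07 -0.12] M [ 1.26 -0.01 -0.78]
```

jog_arm:
  plan:
    - [[0.0018,0.002,0,0,0,0],[0.0035,0.002,0,0,0,0],[0.0045,0.002,0.0018,0,0,0],[0.005,0.002,0.0035,0,0,0],[0.005,0.002,0.0035,0,0,0]]

```text
t: 17.23
ee_pos: [429.8, -272.5, 130.9]
eef_rot: [-1.817, -1.211, 0.697]
ft_force: [0.1, -0.6, -1.8]
gripper_width: 25.3
```

```bash
python3 q.py
```

```text
t 17.225 face [-32.9 -60.3  53.5] Fface [-0.6 -0.5 -1.8] roterr [ 0.45  0.08 -0.17] M [ 0.33  0.   -0.08]
```

jog_arm:
  plan:
    - [[0,0.003,0,0.3,0,0],[0,0.005,0,0.4,0,0],[0,0.005,0,0.4,0,0]]

```text
t: 17.6
ee_pos: [432.0, -273.4, 126.1]
eef_rot: [-1.81, -1.207, 0.701]
ft_force: [-0.5, 0.2, -1.3]
gripper_width: 25.4
```

```bash
python3 q.py
```

```text
t 17.6 face [-33.2 -60.2  48.1] Fface [-1.1  0.  -0.9] roterr [-0.01  0.08 -0.16] M [0.53 0.01 0.1 ]
```

jog_arm:
  plan:
    - [[0,0.006,0,0,0,0.1],[0,0.012,0,0,0,0.1],[0,0.018,0,0,0,0.1],[0,0.021,0,0,0,0.1],[0,0.023,0,0,0,0.1],[0,0.0245,0,0,0,0.1]]

```text
t: 18.35
ee_pos: [444.3, -279.0, 108.3]
eef_rot: [-1.815, -1.207, 0.701]
ft_force: [-24.3, 5.8, 36.5]
gripper_width: 25.2
```

```bash
python3 q.py
```

```text
t 18.35 face [-30.4 -60.7  26. ] Fface [-3.1 -4.  44. ] roterr [ 0.23  0.12 -0.31] M [ 1.38 -0.02  0.71]
```

jog_arm:
  plan:
    - [[0,0,0,0,0,0],[0,0,0,0,0,0],[0,0,0,0,0,0],[0,-0.03,0,0,0,0],[0,-0.09,0,0,0,0],[0,-0.15,0,0,0,0]]
  hand: 0.65

```text
t: 19.1
ee_pos: [374.0, -248.6, 238.8]
eef_rot: [-1.814, -1.207, 0.701]
ft_force: [-0.0, -1.2, 0.4]
gripper_width: 55.4
```

```bash
python3 - <<'E'
from h import *
s_,p,Rt=st();print(p,s_["gripper_width"])
a=np.radians(3);B=tool([0,0,-1],[np.cos(a),np.sin(a),0])
T=near(tool([0,0,-1],YF),Rt);M=Slerp([0,1],R.concatenate([T,B]))
print(np.degrees((T.inv()*B).as_rotvec()))
P,Q=line([((385,-180,310),T),((410,-60,320),M(.3)),((450,70,330),M(.7)),((520,180,300),B),((575,215,260),B)],p,Rt);print(len(P))
E
```

```text
[ 373.95735705 -248.63341139  238.83481208] 55.44943781658864
[-6.70984231e-15  6.45000000e+01  0.00000000e+00]
CALL [[[0.0168, -0.0175, -0.0055, 7.5, 0.0, -0.1], [0.0336, -0.035, -0.011, 15.1, 0.0, -0.2], [0.0504, -0.0524, -0.0165, 22.6, 0.0, -0.2], [0.0672, -0.0699, -0.022, 30.2, 0.1, -0.3], [0.1074, -0.0768, -0.0172, 30.2, 6.4, 1.4], [0.1475, -0.0837, -0.0124, 30.1, 12.7, 3.1], [0.1876, -0.0907, -0.0076, 29.9, 19.0, 4.8], [0.2327, -0.0959, -0.0057, 29.7, 27.3, 7.1], [0.2778, -0.1012, -0.0038, 29.2, 35.7, 9.3], [0.3229, -0.1064, -0.0019, 28.7, 44.1, 11.6], [0.3658, -0.0942, -0.0035, 28.2, 50.4, 13.3], [0.4087, -0.082, -0.005, 27.7, 56.7, 15.0]]]
CALL ('later:', array([575., 215., 260.]))
15
```

jog_arm:
  plan:
    - [[0.017,-0.018,-0.005,7.5,0,0],[0.034,-0.035,-0.011,15,0,0],[0.05,-0.052,-0.016,22.6,0,0],[0.07,-0.07,-0.022,30,0,0],[0.11,-0.077,-0.017,30.2,6.4,1.4],[0.15,-0.084,-0.012,30,12.7,3],[0.19,-0.09,-0.008,30,19,4.8],[0.235,-0.096,-0.006,29.7,27.3,7],[0.28,-0.101,-0.004,29.2,35.7,9.3],[0.325,-0.106,-0.002,28.7,44,11.6],[0.366,-0.094,-0.003,28.2,50.4,13.3],[0.409,-0.082,-0.005,27.7,56.7,15]]
  hand: 1

```text
t: 20.6
ee_pos: [497.3, 145.2, 309.6]
eef_rot: [-1.567, -0.127, 0.127]
ft_force: [0.8, -0.3, 0.6]
gripper_width: 85.5
```

```bash
python3 - <<'E'
from h import *
s_,p,Rt=st();print(p,s_["gripper_width"],s_["joint_pos"].round(2))
a=np.radians(3);B=tool([0,0,-1],[np.cos(a),np.sin(a),0])
P,Q=line([((560,200,290),B),((590,225,200),B)],p,Rt);print(len(P))
E
```

```text
[497.27933875 145.21336654 309.55495959] 85.4845505147016 [ 0.23 -0.24  1.65  0.    1.72  0.07]
CALL [[[0.0354, 0.0098, 0.022, -0.0, 3.1, 0.0], [0.0707, 0.0196, 0.044, -0.0, 6.3, 0.0], [0.0875, 0.0646, 0.0539, -0.0, 6.3, 0.0], [0.1044, 0.1096, 0.0638, -0.0, 6.3, 0.0]]]
4
```

```bash
python3 - <<'E'
from h import *
def com(n,x0,y0,x1,y1):
    d=load(n);h=cv2.cvtColor(d["color"],cv2.COLOR_RGB2HSV).astype(int);H,S,V=h[...,0],h[...,1],h[...,2]
    m=np.zeros(H.shape,bool);m[y0:y1,x0:x1]=((H>5)&(H<17)&(S>190)&(V>90))[y0:y1,x0:x1]
    y,x=np.nonzero(m);return d,x,y
for n,b in(("top0",(160,212,182,242)),("scene0",(165,208,190,258)),("w1",(275,200,305,256))):
    d,x,y=com(n,*b);print(n,len(x),x.min(),x.max(),y.min(),y.max())
t,s,w=load("top0"),load("scene0"),load("w1")
print("head",tri((t,171.5,221),(s,177,219),(w,293,245)),"foot",tri((t,175,234),(s,180,250),(w,282,208)))
print(onz(w,282,206,0),onz(t,175.5,235,0),onz(s,180,252,0))
E
```

```text
Traceback (most recent call last):
ValueError: zero-size array to reduction operation minimum which has no identity
```

```bash
python3 - <<'E'
from h import *
t,s,w=load("top0"),load("scene0"),load("w1")
print("head",tri((t,171.5,223),(s,177,219),(w,293,243)))
print(onz(w,283,208,0),onz(t,175.5,235,0),onz(s,180,252,0))
# big blue
print("bigblue foot",onz(t,187.5,194,0), "honey",onz(t,117,196,40))
E
```

```text
head [525.74963476 192.63540118 112.79502066]
[525.01970467 198.02205506   0.        ] [520.28362076 195.5928769    0.        ] [5.28155699e+02 1.96964614e+02 1.13686838e-13]
bigblue foot [647.34745196 110.02361467   0.        ] honey [711.54305221 332.94521262  40.        ]
```

jog_arm:
  plan:
    - [[0.035,0.01,0.022,0,3,0],[0.071,0.02,0.05,0,6.3,0],[0.1,0.06,0.08,0,6.3,0],[0.125,0.11,0.093,0,6.3,0],[0.125,0.11,0.093,0,6.3,0]]

```text
t: 21.22
ee_pos: [604.9, 257.6, 193.9]
eef_rot: [-1.573, -0.036, 0.047]
ft_force: [-0.2, -0.1, -0.6]
gripper_width: 85.2
```

```bash
python3 - <<'E'
from h import *
d=snap("wrist","w4");s_,p,Rt=st();print(p,proj(d,[612,254,12]))
cv2.imwrite("pics/w4b.png",cv2.resize(d["color"][:,:,::-1],(800,600),interpolation=cv2.INTER_CUBIC))
E
```

```text
[605.25300695 257.25637544 197.35318279] [259.16902358 171.74808635]
```

View pics/w4b.png

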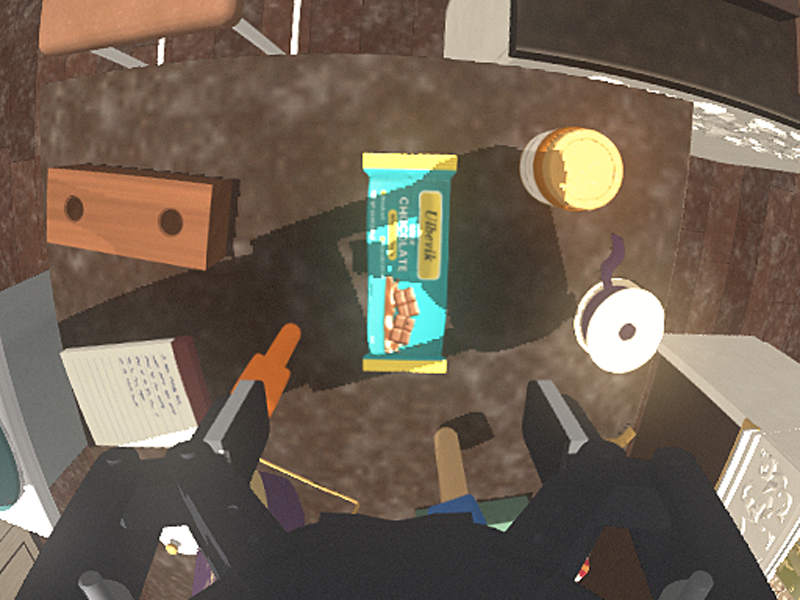

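```bash
python3 - <<'E'
from h import *
d=load("w4");s_,p,Rt=st()
P=np.array([onz(d,x/1.5625-.2,y/1.5625-.2,12)[:2] for x,y in[(362,153),(458,154),(447,374),(363,373)]]);e=np.diff(np.r_[P,P[:1]],axis=0)
print(P.mean(0),np.linalg.norm(e,axis=1),np.degrees(np.arctan2(e[:,1],e[:,0])))
c=P.mean(0);a=np.radians(3);B=tool([0,0,-1],[np.cos(a),np.sin(a),0])
line([((612,254,60),B),((612,254,20),B),((612,254,3),B)],p,Rt,50)
E
```

```text
[613.78591803 253.13988735] [ 66.24435934 167.30766967  65.92135093 166.74731385] [   2.86546904  -87.83261405 -177.61842703   92.27684324]
CALL [[[0.0024, 0.0458, -0.0012, 0.0, -0.0, -0.1], [0.0047, 0.0916, -0.0023, 0.0, -0.0, -0.1], [0.0071, 0.1373, -0.0035, 0.1, -0.0, -0.2], [0.0072, 0.1773, -0.0034, 0.1, -0.0, -0.2], [0.0073, 0.1943, -0.0034, 0.1, -0.0, -0.2]]]
```

jog_arm:
  plan:
    - [[0.003,0.046,-0.001,0,0,0],[0.006,0.092,-0.003,0,0,0],[0.0085,0.137,-0.004,0,0,0],[0.0085,0.177,-0.004,0,0,0],[0.0085,0.195,-0.004,0,0,-0.2],[0.0085,0.2,-0.004,0,0,-0.2],[0.0085,0.2,-0.004,0,0,-0.2]]

```text
t: 22.15
ee_pos: [614.0, 253.6, -0.8]
eef_rot: [-1.571, -0.042, 0.04]
ft_force: [0.3, 1.0, 0.6]
gripper_width: 85.3
```

jog_arm:
  plan:
    - [[0,0.003,0,0,0,0],[0,0.003,0,0,0,0]]

```text
t: 22.4
ee_pos: [614.4, 253.8, -3.0]
eef_rot: [-1.57, -0.043, 0.039]
ft_force: [-0.0, 0.3, -0.2]
gripper_width: 85.0
```

jog_arm:
  plan:
    - [[0,0,0,0,0,0],[0,0,0,0,0,0],[0,0,0,0,0,0]]
  hand: 0.5
  squeeze: 40

```text
t: 22.78
ee_pos: [614.7, 253.9, -1.8]
eef_rot: [-1.57, -0.044, 0.038]
ft_force: [-3.9, -0.8, 9.1]
gripper_width: 63.7
```

```bash
python3 - <<'E'
from h import *
s_,p,Rt=st()
T=tool([0,0,-1],XH);G=tool(-ZF,XF);H=Slerp([0,1],R.concatenate([T,G]))(.5)
P,Q=line([(p+[0,0,180],Rt),((560,190,320),Rt),((480,60,330),T),((430,-80,330),T),((430,-140,310),H),(F(20,0,160),G)],p,Rt,58);print(len(P),np.round(P[10:]))
E
```

```text
CALL [[[0.0002, -0.045, 0.0, 0.0, -0.0, 0.0], [0.0003, -0.09, 0.0, 0.0, -0.0, 0.0], [0.0005, -0.135, 0.0, 0.0, -0.0, 0.0], [0.0007, -0.18, 0.0, 0.0, -0.0, 0.0], [-0.0185, -0.2273, -0.0203, 0.0, -0.0, 0.0], [-0.0377, -0.2747, -0.0406, 0.0, -0.0, 0.0], [-0.0568, -0.322, -0.061, 0.0, -0.0, 0.0], [-0.0857, -0.3255, -0.1028, -0.0, 8.5, 0.1], [-0.1146, -0.3289, -0.1447, -0.0, 17.0, 0.1], [-0.1434, -0.3324, -0.1866, -0.1, 25.5, 0.2], [-0.1625, -0.3324, -0.2323, -0.1, 25.5, 0.2], [-0.1816, -0.3325, -0.2781, -0.1, 25.5, 0.2]]]
CALL ('later:', array([ 446., -214.,  250.]))
17 [[ 463.   13.  330.]
 [ 447.  -33.  330.]
 [ 430.  -80.  330.]
 [ 430. -110.  320.]
 [ 430. -140.  310.]
 [ 438. -177.  280.]
 [ 446. -214.  250.]]
```

jog_arm:
  plan:
    - [[0,-0.045,0,0,0,0],[0,-0.09,0,0,0,0],[0,-0.135,0,0,0,0],[0,-0.18,0,0,0,0],[-0.018,-0.227,-0.02,0,0,0],[-0.038,-0.275,-0.04,0,0,0],[-0.057,-0.322,-0.061,0,0,0],[-0.086,-0.326,-0.103,0,8.5,0],[-0.115,-0.33,-0.145,0,17,0],[-0.143,-0.332,-0.187,0,25.5,0],[-0.162,-0.332,-0.232,0,25.5,0],[-0.182,-0.332,-0.278,0,25.5,0]]

```text
t: 24.28
ee_pos: [445.3, -34.4, 329.7]
eef_rot: [-1.548, 0.304, -0.311]
ft_force: [0.1, -0.6, -0.7]
gripper_width: 63.3
```

```bash
python3 - <<'E'
from h import *
s_,p,Rt=st();print(p,s_["gripper_width"])
G=tool(-ZF,XF);H=Slerp([0,1],R.concatenate([Rt,G]))(.5)
P,Q=line([((425,-120,315),H),(F(20,0,160),G),(F(20,0,100),G)],p,Rt,58);print(len(P),np.round(P))
E
```

```text
[445.32874874 -34.43913788 329.69947149] 63.28648489447725
CALL [[[0.0069, 0.0073, -0.0434, -0.0, -0.0, -7.4], [0.0139, 0.0146, -0.0869, -0.1, -0.0, -14.9], [0.0322, 0.0364, -0.1132, -0.1, -0.0, -19.8], [0.0506, 0.0583, -0.1395, -0.1, -0.0, -24.8], [0.069, 0.0801, -0.1658, -0.1, -0.0, -29.8], [0.0839, 0.1061, -0.1659, -0.1, -0.0, -29.8], [0.0988, 0.1322, -0.1659, -0.1, -0.0, -29.8]]]
7 [[ 435.  -77.  322.]
 [ 425. -120.  315.]
 [ 432. -151.  293.]
 [ 439. -183.  271.]
 [ 446. -214.  250.]
 [ 460. -220.  224.]
 [ 474. -225.  198.]]
```

jog_arm:
  plan:
    - [[0.007,0.007,-0.043,0,0,-7.4],[0.014,0.015,-0.087,0,0,-15],[0.032,0.036,-0.113,0,0,-20],[0.05,0.058,-0.14,0,0,-25],[0.069,0.08,-0.166,0,0,-29.8],[0.084,0.106,-0.166,0,0,-29.8],[0.099,0.132,-0.166,0,0,-29.8],[0.099,0.132,-0.166,0,0,-29.8]]

```text
t: 25.28
ee_pos: [473.4, -225.4, 195.5]
eef_rot: [-1.611, -0.103, -0.713]
ft_force: [-1.3, -1.0, -0.0]
gripper_width: 63.3
```

```bash
sed -i 's/near(GP,Rt)/near(tool(-ZF,XF),Rt)/' q.py; python3 q.py; python3 - <<'E'
from h import *
d=snap("wrist","w5");o=cv2.resize(d["color"][:,:,::-1],(800,600),interpolation=cv2.INTER_CUBIC)
for q in [F(-35,65,0),F(-35,-65,0),F(70,110,0),F(70,-110,0)]:cv2.circle(o,tuple((proj(d,q)*1.5625).astype(int)),3,(0,255,0),-1)
cv2.imwrite("pics/w5b.png",o)
E
```

```text
t 25.275 face [18.7  0.  98.4] Fface [-0.7 -1.4  0.4] roterr [-0.13 -0.05 -0.2 ] M [ 0.01 -0.05  0.33]
```

View pics/w5b.png

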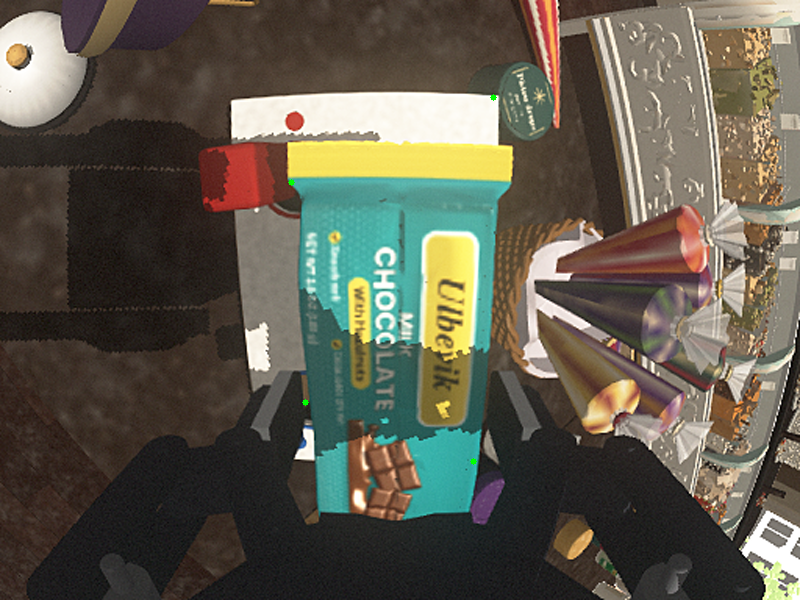

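jog_arm:
  plan:
    - [[0,0.04,0,0,0,0],[0,0.07,0,0,0,0],[0,0.088,0,0,0,-0.2],[0,0.094,0,0,0,-0.2],[0,0.096,0,0,0,-0.2],[0,0.096,0,0,0,-0.2]]

```text
t: 26.08
ee_pos: [518.1, -243.7, 115.4]
eef_rot: [-1.611, -0.109, -0.718]
ft_force: [0.3, -0.7, -0.5]
gripper_width: 63.5
```

```bash
python3 q.py
```

```text
t 26.075 face [20.4  0.2  4.9] Fface [ 0.2 -0.6 -0.7] roterr [-0.11 -0.03  0.21] M [ 0.05 -0.01  0.31]
```

jog_arm:
  plan:
    - [[0,0.004,0,0,0,0],[0,0.006,0,0,0,0],[-0.002,0.0065,0,0,0,0],[-0.004,0.0065,0,0,0,0],[-0.006,0.0065,0,0,0,0],[-0.006,0.0065,0,0,0,0]]

```text
t: 26.82
ee_pos: [516.2, -242.9, 106.7]
eef_rot: [-1.611, -0.109, -0.718]
ft_force: [-0.6, -0.8, 0.1]
gripper_width: 62.9
```

```bash
python3 q.py
```

```text
t 26.825 face [14.3  0.2 -1.7] Fface [-0.2 -0.9  0.3] roterr [-0.11 -0.03  0.2 ] M [-0.    0.01  0.28]
```

jog_arm:
  plan:
    - [[0,0.001,0,0,0,0],[0,0.002,0,0,0,0],[0,0.003,0,0,0,0],[0,0.003,0,0,0,0]]

```text
t: 27.32
ee_pos: [517.0, -243.2, 106.0]
eef_rot: [-1.611, -0.108, -0.717]
ft_force: [-43.5, 17.8, 36.2]
gripper_width: 63.5
```

```bash
python3 q.py
```

```text
t 27.325 face [14.7  0.2 -2.7] Fface [-22.6  -0.2  54.8] roterr [-0.11 -0.    0.13] M [0.08 0.14 4.55]
```

jog_arm:
  plan:
    - [[0,-0.0005,0,0,0,0],[-0.002,-0.0005,0,0,0,0],[-0.004,-0.0005,0,0,0,0],[-0.005,-0.0005,0,0,0,0],[-0.005,-0.0005,0,0,0,0]]

```text
t: 27.95
ee_pos: [512.8, -241.5, 104.0]
eef_rot: [-1.611, -0.108, -0.717]
ft_force: [-0.8, -0.4, 2.4]
gripper_width: 63.2
```

```bash
python3 q.py
```

```text
t 27.95 face [ 9.7  0.2 -2.2] Fface [ 0.8 -0.7  2.4] roterr [-0.11 -0.    0.14] M [-0.06 -0.04  0.22]
```

jog_arm:
  plan:
    - [[-0.001,0,0,0,0,0],[-0.002,0,0,0,0,0],[-0.003,0,0,0,0,0],[-0.003,0,0,0,0,0]]

```text
t: 28.45
ee_pos: [510.3, -240.4, 102.4]
eef_rot: [-1.611, -0.108, -0.716]
ft_force: [-1.7, 0.2, 2.2]
gripper_width: 63.3
```

```bash
python3 q.py
```

```text
t 28.45 face [ 6.6  0.2 -2.2] Fface [-0.3 -0.5  2.7] roterr [-0.11 -0.    0.13] M [-0.    0.01  0.27]
```

jog_arm:
  plan:
    - [[-0.001,0,0,0,0,0],[-0.002,0,0,0,0,0],[-0.003,0,0,0,0,0],[-0.003,0,0,0,0,0]]

```text
t: 28.95
ee_pos: [507.8, -239.4, 100.8]
eef_rot: [-1.611, -0.108, -0.716]
ft_force: [-0.9, 0.2, 2.4]
gripper_width: 63.1
```

```bash
python3 q.py;  python3 - <<'E'
from h import *
d=snap("wrist","w6");t=snap("top","t6");a=cv2.resize(d["color"][40:300,100:360,::-1],(520,520),interpolation=cv2.INTER_CUBIC);b=cv2.resize(t["color"][150:220,255:345,::-1],(280,218),interpolation=cv2.INTER_CUBIC)
c=snap("scene","s6")["color"][120:230,230:340,::-1];c=cv2.resize(c,(280,280))
o=np.zeros((520,800,3),np.uint8);o[:,:520]=a;o[:218,520:]=b;o[230:510,520:]=c;cv2.imwrite("pics/w6b.png",o)
E
```

```text
t 28.95 face [ 3.5  0.2 -2.2] Fface [ 0.4 -0.2  2.5] roterr [-0.11 -0.    0.12] M [-0.04  0.    0.3 ]
```

View pics/w6b.png

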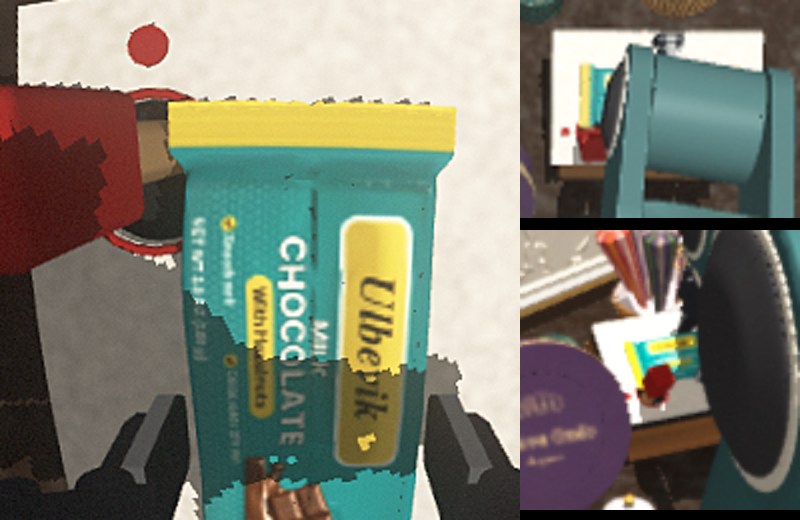

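jog_arm:
  plan:
    - [[-0.001,0,0,0,0,0],[-0.002,0,0,0,0,0],[-0.002,0,0,0,0,0]]

```text
t: 29.48
ee_pos: [506.1, -238.7, 99.8]
eef_rot: [-1.611, -0.108, -0.716]
ft_force: [-0.3, 1.1, 3.5]
gripper_width: 63.7
```

```bash
python3 q.py
```

```text
t 29.475 face [ 1.4  0.2 -2.2] Fface [1.1 0.9 3.4] roterr [-0.11  0.    0.11] M [-0.03 -0.03  0.19]
```

jog_arm:
  plan:
    - [[0,0,0,0,0,0],[0,0,0,0,0,0],[0,0,0,0,0,0],[0,0,0,0,0,0]]
  hand: 0.92

```text
t: 29.98
ee_pos: [506.1, -238.7, 99.7]
eef_rot: [-1.611, -0.108, -0.716]
ft_force: [-0.1, -0.0, -0.1]
gripper_width: 78.6
```

jog_arm:
  plan:
    - [[0,-0.01,0,0,0,0],[0,-0.03,0,0,0,0],[0,-0.08,0,0,0,0],[0,-0.13,0,0,0,0],[0,-0.18,0,0,0,0],[0,-0.18,0,0,0,0]]

```text
t: 30.72
ee_pos: [422.1, -204.4, 260.7]
eef_rot: [-1.613, -0.114, -0.722]
ft_force: [0.4, 0.0, -1.1]
gripper_width: 78.6
```

```bash
python3 q.py;  python3 - <<'E'
from h import *
d=snap("wrist","w7")
for q in ((-35,65),(-35,-65),(-70,110),(70,110),(0,0)):print(q,proj(d,F(*q,0)).round())
cv2.imwrite("pics/w7b.png",cv2.resize(d["color"][:,:,::-1],(800,600),interpolation=cv2.INTER_CUBIC))
E
```

```text
t 30.725 face [  3.2  -0.3 182.5] Fface [-0.2  0.2 -1.1] roterr [-0.04  0.02  0.52] M [0.01 0.02 0.24]
(-35, 65) [215. 111.]
(-35, -65) [219. 222.]
(-70, 110) [183.  72.]
(70, 110) [312.  71.]
(0, 0) [248. 169.]
```

View pics/w7b.png

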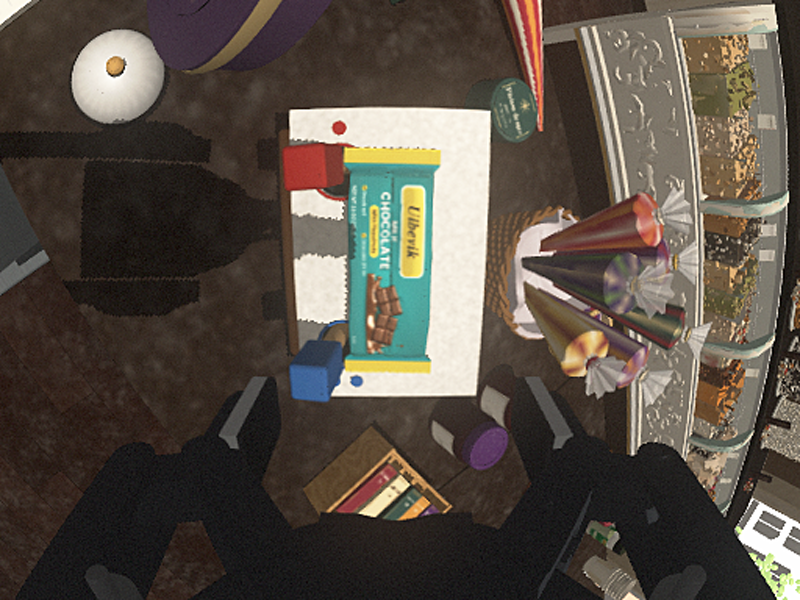

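```bash
python3 -c "
from bench import bot
print(bot.hand_in()); print(bot.get_state()['t'])"
```

```text
the job is handed in; nothing more can be done
None
the job is handed in; nothing more can be done
```

Both stop pegs are in the stand, the chocolate bar lies along their upper side, and the job was handed in at about 31 s of the 72 s allowed.

- **Order and seating:** The red peg went in first. I felt its socket about 5 mm up the slope and 5 mm left of the opening's centre. The blue peg followed, its socket about 2 mm up the slope and 5 mm left. Each peg came to a firm stop 28 mm below the well floor, matching the socket depth, at 49 N for red and 44 N for blue.
- **Bar:** I laid the bar flat, slid it down the slope and let go. I stopped when I felt about 1 N of resistance, so contact with the pegs was not certain. The last wrist picture shows it lying along both pegs with almost no gap.
- **Rest of the scene:** The gripper was clear of everything. The goods visible in the last picture were where they had been.

**Checks that disagreed:**
- After release the red peg leaned a few degrees down the slope, and in the last picture both heads sit down the slope. I put this down to play in the sockets, and both pegs still looked fully seated.
- The stand's face measured about 2 mm lower than I had worked out from the pictures, so I went by contact force there.

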